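Steady a rocking cake setting stand with its screw foot

ROBOT

A 6-joint arm with a two-finger parallel gripper is mounted at the origin on the work surface. World frame = base frame: x ahead of the robot, y to its left, z up, the work surface at z = 0. Lengths are in m, angles in rad, forces in N, time in s.
With the tool pointing down it reaches from about 0.375 to 0.825 m from the base axis. Payload 5.5 kg.
Tool frame: the origin (TCP) lies at the very end of the fingers, on their centre line; the grasp point (between the pads) lies 19 mm behind it; z points along the fingers, y is the line along which they close (so a half turn about z gives the same grasp; the last joint's range is limited). The gripper opens to 85 mm and grips with 20 to 120 N. Pads are 22 mm wide; open, the fingers measure 114 mm over their backs; the gripper's body (76 mm by 85 mm) begins 54 mm behind the grasp point. The pads swing forward as they close: fully open they stand 13 mm farther back than shut.
Start: joints at [1.221, 0.314, -0.047, 1.21, 0, 1.571], TCP at [0.206, 0.564, 0.231] pointing down, gripper open.
Joint ranges: [-2.67, 2.67], [-0.69, 1.73], [-1.03, 1.25], [-2.08, 2.16], [-1.42, 1.45], [-3.14, 3.14]. Speed limits (rad/s): [2.39, 2.39, 3.01, 3.14, 3.14, 3.14].

INTERFACE

Orientations are given as a rotation vector (axis times angle).
In Python, from bench import robot gives the robot as it stands.
- The arm moves only by the tool carry_out, never from a script. Its argument "rows" is a list of rows, each an object of numbers: "x", "y", "z": the shift along the tool's x, y, z in mm; "ax", "ay", "az": the turn, a rotation vector about the tool's x, y, z in degrees; "fingers": the finger opening in mm, from 0 to 85.4. In form: [{"x": .., "y": .., "z": .., "ax": .., "ay": .., "az": .., "fingers": ..}, ...]. A call has 1 to 10 rows; each row shifts and turns the commanded pose from where the row before left it, along the tool's axes as they then stand; what a row does not reach is not made up. A row lasts 1/12 s, in which the tool goes at most 41.7 mm and 7.16 degrees, less where a joint would pass 70% of its speed; a pose out of reach is approached as far as the arm can. A call with a gripper value outside its range is refused whole. The fingers move at their own pace and stop on an object; "squeeze" is the grip in N (left out, the last holds). Time passes only in rows, so rows that do not move let the fingers close. It gives the time, the measured TCP pose, the force, the opening and the grip force at its end, in the units of the state.
- robot.read_state(): the state, without advancing time (a new reading comes with each control period).
- robot.capture(name): name is "scene" or "top" or "wrist"; returns the picture (384x512x3 uint8, red, green, blue); there is no depth.
- robot.camera_model(name): a dict with "camera_matrix" (3x3 intrinsics, pixels), "cam_to_world" (4x4, takes a point from camera to world coordinates); the wrist camera has in their place "mount" (4x4, takes a point from camera to tool coordinates, whose origin is the TCP and whose axes are the flange's). Camera axes: x right, y down, z forward; pixel columns grow to the right and rows downward; lengths in m; the calibration is good to about 2 mm. A picture is of the moment at which its call begins: read the wrist's pose just before it. camera_model takes no time and is no camera call.
- robot.hand_in(): hands the job in; it is judged then, once.
The state is a dict: "time_s": time; "q": joint angles; "dq": joint speeds; "tau": joint torques, N m; "ee_pos": TCP position; "eef_rot": TCP orientation; "wrist_force": force on the tool from outside, world axes, zero at the start; "torque": the same for the moment, N m; "finger_gap": opening from 0.0 (shut) to 1.0 (fully open); "grasp_force": force on a finger pad.
Only numpy, scipy, OpenCV 4.12 (cv2) and the standard library are available. Lean on these libraries where they do the work, as an engineer would, in place of code of your own. Each camera call takes 0.05 s, during which the arm holds its last target. There are 200 camera calls.

TASK

The steel stand under the cheesecake rocks because its one adjustable screw foot, the one below the knurled wheel, is too short. Turn the wheel clockwise (seen from above) bit by bit until the stand no longer rocks when a corner is pressed and all four feet firmly share its weight, but not so far that it starts rocking the other way. Leave the stand and its cake where they are, do not disturb the palette knife and the jar beside it, and let go.

Things in the scene. Friction and masses are not known exactly. Their poses are not given: they have to be found in the camera images.
- stand: Loose square steel stand, 230 x 230 mm, plate 12 mm thick, its top 42 mm above the counter, on four feet at the corners of a 196 mm square; about 2.4 kg without cake (some 15 % either way). Origin: at counter level below the plate's centre, z up, x and y along the sides. A fence 22 mm high, 6 mm thick runs along its +x and +y edges. The screw foot with its wheel is at the corner x = y = -98 mm.
- wheel: Knurled round steel hand wheel over the screw foot: 40 mm diameter, 28 mm high, underside 52 mm and top 80 mm above the counter. Origin: centre of its underside, axis vertical. It turns in place; the screw foot under it goes down 8 mm for each full turn clockwise seen from above (coarse thread), up the other way. Stiff (0.06 N m), holds where left; its lower stop lies about 3 mm past first touch.
- wheel_top (a point): Centre of the wheel's flat top, where to press. While the foot is short it hovers (1.5 to 6 mm at the start) and the stand rests level on the other three. Pressing down here with some 5 to 9 N then rocks this corner down by the gap till the foot meets the counter; further it gives 1.4 mm per 10 N more. Too long a foot makes the stand rock over the other diagonal: foot_a or foot_c hovers.
- screw_corner (a point): Point of the stand on the plate's top, on the wheel's axis (10 mm below the wheel). Below the plate, out of sight, the screw foot ends in a springy rubber buffer, 28 mm diameter: it gives 1.4 mm per 10 N, so after first touch each mm of screw loads it by 7 N; foot_a and foot_c begin to lift at about 13 N. Half of that (some 0.9 mm, 0.7 rad of the wheel past first touch) is best.
- foot_a: Plain fixed foot of the stand, 28 mm diameter, 30 mm high, at the stand's x = 98, y = -98 mm. Origin: centre of its underside.
- foot_b: Plain fixed foot, the same, at the fenced corner x = 98, y = 98 mm, diagonally opposite the wheel.
- foot_c: Plain fixed foot, the same, at x = -98, y = 98 mm.
- cake: Baked cheesecake in a steel ring, 136 mm diameter, 45 mm high, 0.8 kg (+- 15 %), standing loose on the stand's plate towards the fenced corner. Origin: centre of its underside.
- knife: Palette knife, wooden handle and steel blade, 245 mm long, 18 mm high, lying on the counter beside the stand's +y side. Origin: on its underside near the middle, x along the blade.
- jar: Glass jar with a steel lid, 60 mm diameter, 85 mm high, beside the stand's +x side. Origin: centre of its underside.
There are look-alikes about, which are no part of the job. Leave any red or turquoise look-alike of the cake alone.

How it is judged:
By the outcome, as a careful person would: the job done as asked, in the order asked, and still so for the second after the job is handed in, with the robot touching nothing.
It also fails if it takes over 72 s, if anything falls off the work surface, if the arm or the gripper's body presses on something with over 40 N, if the wrist force passes 120 N, or if a joint passes its speed limit or range.

## Working session

There is one attempt and no reset: what is moved stays moved. The work goes in short steps, Python scripts to look and compute and a tool call to move; the robot and the scene stay as the last step left them, time stands still between calls to the robot, and variables do not carry over. Pictures are saved under pics/ and viewed, at most 10 in all, crops included, and the job is handed in when it is done.

Besides the shell and the picture viewer there is one more tool, called by a JSON object that holds its "api" and its "payload", one argument or row to a line. carry_out: Moves the arm, as the interface text tells. Its arguments: {"type":"object","properties":{"rows":{"type":"array"},"squeeze":{"type":"number"}},"required":["rows"]}

```bash
ls; mkdir -p pics
python3 - <<'E'
from bench import robot
import cv2,numpy as np
s=robot.read_state();print(s)
a=robot.capture("scene");b=robot.capture("top")
cv2.imwrite("pics/s1.png",a[:,:,::-1]);cv2.imwrite("pics/t1.png",b[:,:,::-1])
for n in("scene","top","wrist"):print(n,{k:np.round(v,4).tolist() for k,v in robot.camera_model(n).items()})
E
```

```text
pics
{'time_s': 0.0, 'q': array([ 1.22099267e+00,  3.14201904e-01, -4.80621276e-02,  1.21017310e+00,
       -6.06323117e-06,  1.57076777e+00]), 'dq': array([-0.00012701,  0.00080813, -0.00172731,  0.00034796,  0.0012504 ,
        0.00019532]), 'tau': array([-1.29307200e-04, -5.39594293e+01,  3.39750624e+01,  1.90498726e-02,
       -2.26789812e-04, -1.16440745e-06]), 'ee_pos': array([0.20543918, 0.56314053, 0.23045643]), 'eef_rot': array([-5.46580134e-01, -3.09339483e+00,  2.53947126e-03]), 'wrist_force': array([-0.21193818, -0.34870624, -0.052058  ]), 'torque': array([0.00306424, 0.0423345 , 0.01097223]), 'grasp_force': 0.0, 'finger_gap': 1.0001024322506535}
scene {'camera_matrix': [[391.5506, 0.0, 258.584], [0.0, 391.5506, 195.2077], [0.0, 0.0, 1.0]], 'cam_to_world': [[-0.5808, 0.6673, -0.4662, 0.9662], [0.814, 0.4757, -0.3333, 0.2858], [-0.0007, -0.573, -0.8195, 0.755], [0.0, 0.0, 0.0, 1.0]]}
top {'camera_matrix': [[359.1677, 0.0, 258.576], [0.0, 359.1677, 183.8353], [0.0, 0.0, 1.0]], 'cam_to_world': [[-0.0264, -0.9892, 0.1444, 0.4697], [-0.9996, 0.027, 0.0023, 0.0144], [-0.0062, -0.1443, -0.9895, 0.8634], [0.0, 0.0, 0.0, 1.0]]}
wrist {'camera_matrix': [[315.3053, 0.0, 254.3591], [0.0, 315.3053, 198.2384], [0.0, 0.0, 1.0]], 'mount': [[-0.0016, -0.9658, -0.2592, 0.0654], [1.0, -0.0017, 0.0001, 0.0], [-0.0005, -0.2592, 0.9658, -0.1424], [0.0, 0.0, 0.0, 1.0]]}
```

View pics/s1.png

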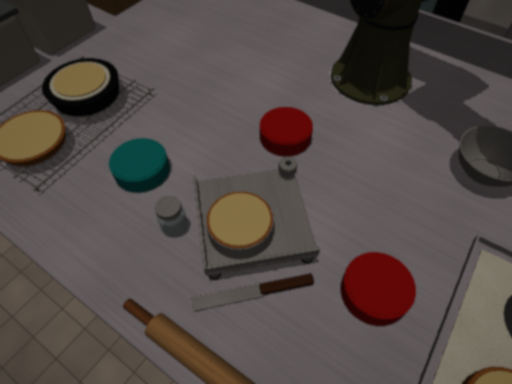

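View pics/t1.png

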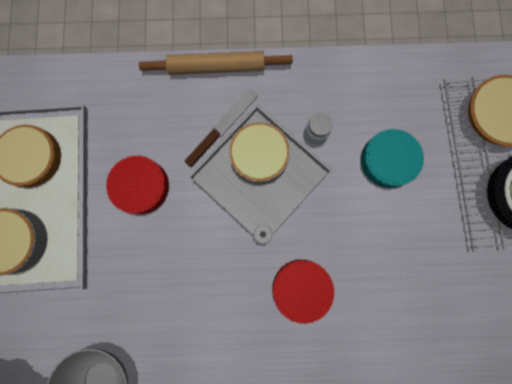

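Wheel candidates: the small round knob at top (263,234) / scene (288,167). The jar lid, top (320,122) / scene (170,208), is the only other small grey disc, but it sits off the stand. I choose the knob at the unfenced corner, diagonally opposite the fence, and check it in a crop.

```bash
cat > h.py <<'E'
from bench import robot
import cv2,numpy as np
def ray(n,uv,z):
    m=robot.camera_model(n);K=np.array(m["camera_matrix"]);T=np.array(m["cam_to_world"])
    d=T[:3,:3]@np.linalg.solve(K,[uv[0],uv[1],1]);o=T[:3,3]
    return o+d*(z-o[2])/d[2]
def proj(n,p):
    m=robot.camera_model(n);K=np.array(m["camera_matrix"]);T=np.linalg.inv(np.array(m["cam_to_world"]))
    c=K@(T@[*p,1])[:3];return c[:2]/c[2]
E
python3 - <<'E'
from h import *
b=cv2.imread("pics/t1.png");a=cv2.imread("pics/s1.png")
c=np.hstack([cv2.resize(b[90:260,180:350],(400,400),interpolation=cv2.INTER_CUBIC),cv2.resize(a[140:290,180:330],(400,400),interpolation=cv2.INTER_CUBIC)])
cv2.imwrite("pics/c1.png",c)
for n,uv in(("top",(263,234)),("scene",(288,163))):print(n,ray(n,uv,.08))
print(ray("top",(263,234),.08), [ray("top",u,.042).round(3) for u in((193,177),(328,172))], ray("top",(257,110),.06).round(3))
print("red",ray("top",(303,291),.045),"cake",ray("top",(259,152),.087))
E
```

```text
top [0.4743438  0.00957497 0.08      ]
scene [0.47272121 0.01384622 0.08      ]
[0.4743438  0.00957497 0.08      ] [array([0.61 , 0.168, 0.042]), array([ 0.613, -0.145,  0.042])] [0.761 0.015 0.06 ]
red [ 0.34778164 -0.07530308  0.045     ] cake [0.65420574 0.01340305 0.087     ]
```

View pics/c1.png

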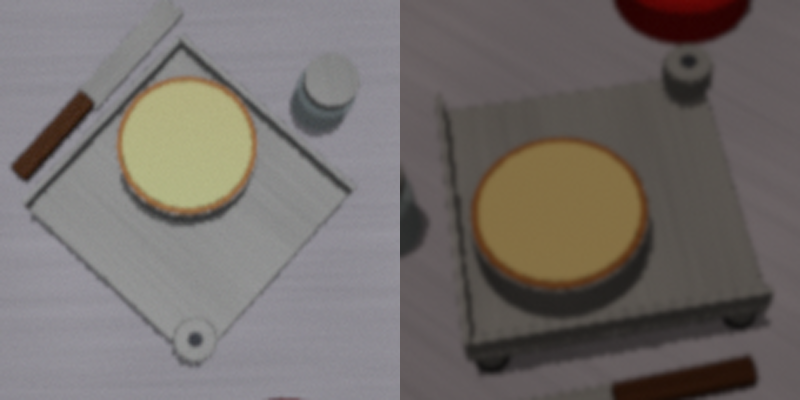

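Picture: the knurled wheel with its dark hub is at top pixel (263,234) and scene pixel (288,163), on the stand's unfenced near corner. Both views put it near (0.4735, 0.0115). Next I plan the approach.

```bash
cat >> h.py <<'E'
from scipy.spatial.transform import Rotation as R
def delta(target):
    s=robot.read_state();M=R.from_rotvec(s["eef_rot"])
    return (M.inv().apply(np.array(target)-s["ee_pos"])*1000).round(1)
E
python3 - <<'E'
from h import *
s=robot.read_state();print(R.from_rotvec(s["eef_rot"]).as_matrix().round(3));print(delta([.4735,.0115,.18]))
E
```

```text
[[-0.939  0.343 -0.001]
 [ 0.343  0.939 -0.001]
 [-0.    -0.002 -1.   ]]
[-440.9 -426.3   51.2]
```

{"api": "carry_out", "payload": {
  "rows": [
    {"x":-22,"y":-21.3,"z":2},
    {"x":-22,"y":-21.3,"z":2},
    {"x":-22,"y":-21.3,"z":2},
    {"x":-22,"y":-21.3,"z":2},
    {"x":-22,"y":-21.3,"z":2},
    {"x":-22,"y":-21.3,"z":2},
    {"x":-22,"y":-21.3,"z":2},
    {"x":-22,"y":-21.3,"z":2},
    {"x":-22,"y":-21.3,"z":2},
    {"x":-22,"y":-21.3,"z":2}
  ]
}}

```text
schema error: expected keys x, y, z, ax, ay, az, fingers
```

{"api": "carry_out", "payload": {
  "rows": [
    {"x":-22,"y":-21.3,"z":2},
    {"x":-22,"y":-21.3,"z":2},
    {"x":-22,"y":-21.3,"z":2},
    {"x":-22,"y":-21.3,"z":2},
    {"x":-22,"y":-21.3,"z":2},
    {"x":-22,"y":-21.3,"z":2},
    {"x":-22,"y":-21.3,"z":2},
    {"x":-22,"y":-21.3,"z":2},
    {"x":-22,"y":-21.3,"z":2},
    {"x":-22,"y":-21.3,"z":2},
    {}
  ]
}}

```text
schema error: expected keys x, y, z, ax, ay, az, fingers
```

Run:
```python
from h import *
s=robot.read_state();print(s["time_s"],s["q"].round(3),s["ee_pos"],s["wrist_force"]);print(delta([.4735,.0115,.18]))
```

```text
0.1 [ 1.221  0.314 -0.048  1.21  -0.     1.571] [0.20544866 0.56316824 0.23051138] [-0.88824409  0.13417848 -0.23593918]
[-440.9 -426.3   51.2]
```

{"api": "carry_out", "payload": {
  "rows": [
    {"x":-28,"y":-27,"z":2,"ax":0,"ay":0,"az":0,"fingers":85},
    {"x":-28,"y":-27,"z":2,"ax":0,"ay":0,"az":0,"fingers":85},
    {"x":-28,"y":-27,"z":2,"ax":0,"ay":0,"az":0,"fingers":85},
    {"x":-28,"y":-27,"z":2,"ax":0,"ay":0,"az":0,"fingers":85},
    {"x":-28,"y":-27,"z":2,"ax":0,"ay":0,"az":0,"fingers":85},
    {"x":-28,"y":-27,"z":2,"ax":0,"ay":0,"az":0,"fingers":85},
    {"x":-28,"y":-27,"z":2,"ax":0,"ay":0,"az":0,"fingers":85},
    {"x":-28,"y":-27,"z":2,"ax":0,"ay":0,"az":0,"fingers":85},
    {"x":-28,"y":-27,"z":2,"ax":0,"ay":0,"az":0,"fingers":85},
    {"x":-28,"y":-27,"z":2,"ax":0,"ay":0,"az":0,"fingers":85}
  ]
}}

```text
time_s: 0.93
ee_pos: [0.3763, 0.2122, 0.2111]
eef_rot: [-0.546, -3.094, 0.0]
wrist_force: [1.5, 0.2, 0.3]
finger_gap: 1.001
grasp_force: 0.0
```

{"api": "carry_out", "payload": {
  "rows": [
    {"x":-28,"y":-27,"z":2,"ax":0,"ay":0,"az":0,"fingers":85},
    {"x":-28,"y":-27,"z":2,"ax":0,"ay":0,"az":0,"fingers":85},
    {"x":-28,"y":-27,"z":2,"ax":0,"ay":0,"az":0,"fingers":85},
    {"x":-28,"y":-27,"z":2,"ax":0,"ay":0,"az":0,"fingers":85},
    {"x":-20,"y":-20,"z":2,"ax":0,"ay":0,"az":0,"fingers":85},
    {"x":0,"y":0,"z":0,"ax":0,"ay":0,"az":0,"fingers":85},
    {"x":0,"y":0,"z":0,"ax":0,"ay":0,"az":0,"fingers":85},
    {"x":0,"y":0,"z":0,"ax":0,"ay":0,"az":0,"fingers":85}
  ]
}}

```text
time_s: 1.6
ee_pos: [0.4558, 0.0486, 0.201]
eef_rot: [-0.547, -3.092, -0.0]
wrist_force: [0.0, 0.5, 0.2]
finger_gap: 0.993
grasp_force: 0.0
```

Run:
```python
from h import *
s=robot.read_state();print(s["time_s"],s["q"].round(3),s["ee_pos"],s["wrist_force"]);print(delta([.4735,.0115,.18]))
w=robot.capture("wrist");cv2.imwrite("pics/w1.png",w[:,:,::-1])
m=robot.camera_model("wrist");T=np.eye(4);T[:3,:3]=R.from_rotvec(s["eef_rot"]).as_matrix();T[:3,3]=s["ee_pos"]
C=T@np.array(m["mount"]);np.save("C1.npy",C)
c=np.linalg.inv(C)@[.4735,.0115,.08,1];p=np.array(m["camera_matrix"])@c[:3];print(p/p[2])
```

```text
1.6 [ 0.106  0.065 -0.422  1.085  0.     0.456] [0.45578029 0.04864517 0.20097606] [0.00244178 0.45448568 0.19031791]
[-29.4 -28.8  20.9]
[221.78775646 224.74926624   1.        ]
```

View pics/w1.png

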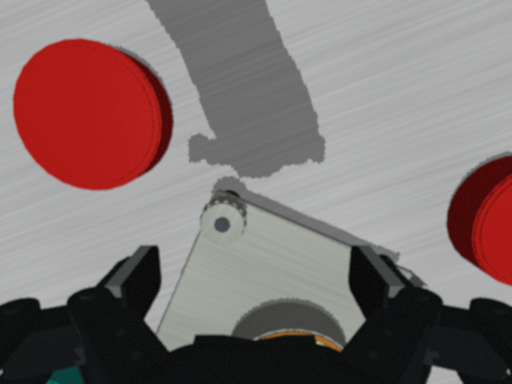

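The hub is at wrist pixel (221.5,225). My predicted pixel was (221.8,224.7), so the position is confirmed. I'll close the fingers, move over the wheel and go down to z=0.09.

{"api": "carry_out", "payload": {
  "rows": [
    {"x":-14.7,"y":-14.4,"z":20,"ax":0,"ay":0,"az":0,"fingers":0},
    {"x":-14.7,"y":-14.4,"z":20,"ax":0,"ay":0,"az":0,"fingers":0},
    {"x":0,"y":0,"z":20,"ax":0,"ay":0,"az":0,"fingers":0},
    {"x":0,"y":0,"z":20,"ax":0,"ay":0,"az":0,"fingers":0},
    {"x":0,"y":0,"z":15,"ax":0,"ay":0,"az":0,"fingers":0},
    {"x":0,"y":0,"z":10,"ax":0,"ay":0,"az":0,"fingers":0},
    {"x":0,"y":0,"z":0,"ax":0,"ay":0,"az":0,"fingers":0},
    {"x":0,"y":0,"z":0,"ax":0,"ay":0,"az":0,"fingers":0},
    {"x":0,"y":0,"z":0,"ax":0,"ay":0,"az":0,"fingers":0},
    {"x":0,"y":0,"z":0,"ax":0,"ay":0,"az":0,"fingers":0}
  ]
}}

```text
time_s: 2.48
ee_pos: [0.475, 0.0118, 0.0974]
eef_rot: [0.545, 3.092, 0.001]
wrist_force: [0.3, -0.1, 0.7]
finger_gap: -0.001
grasp_force: 0.0
```

Run:
```python
from h import *
s=robot.read_state();print(s["time_s"],s["q"].round(3),s["ee_pos"],s["wrist_force"],s["finger_gap"]);print(delta([.4735,.0115,.09]))
```

```text
2.4833 [ 0.025  0.181 -0.544  0.844  0.     0.374] [0.4749635  0.01179465 0.09744852] [ 0.3358962  -0.11848504  0.6847295 ] -0.0005233647148870034
[ 1.3 -0.8  7.4]
```

{"api": "carry_out", "payload": {
  "rows": [
    {"x":1.3,"y":-0.8,"z":8,"ax":0,"ay":0,"az":0,"fingers":0},
    {"x":0,"y":0,"z":5,"ax":0,"ay":0,"az":0,"fingers":0},
    {"x":0,"y":0,"z":2,"ax":0,"ay":0,"az":0,"fingers":0},
    {"x":0,"y":0,"z":0,"ax":0,"ay":0,"az":0,"fingers":0},
    {"x":0,"y":0,"z":0,"ax":0,"ay":0,"az":0,"fingers":0},
    {"x":0,"y":0,"z":0,"ax":0,"ay":0,"az":0,"fingers":0}
  ]
}}

```text
time_s: 2.98
ee_pos: [0.4726, 0.0111, 0.0813]
eef_rot: [0.547, 3.094, 0.0]
wrist_force: [0.2, 0.4, 0.7]
finger_gap: 0.001
grasp_force: 0.0
```

{"api": "carry_out", "payload": {
  "rows": [
    {"x":0,"y":0,"z":1,"ax":0,"ay":0,"az":0,"fingers":0},
    {"x":0,"y":0,"z":0,"ax":0,"ay":0,"az":0,"fingers":0},
    {"x":0,"y":0,"z":0,"ax":0,"ay":0,"az":0,"fingers":0}
  ]
}}

```text
time_s: 3.23
ee_pos: [0.4726, 0.0111, 0.0803]
eef_rot: [0.547, 3.094, 0.0]
wrist_force: [-0.3, 0.3, -0.3]
finger_gap: -0.001
grasp_force: 0.0
```

{"api": "carry_out", "payload": {
  "rows": [
    {"x":0,"y":0,"z":1,"ax":0,"ay":0,"az":0,"fingers":0},
    {"x":0,"y":0,"z":0,"ax":0,"ay":0,"az":0,"fingers":0},
    {"x":0,"y":0,"z":0,"ax":0,"ay":0,"az":0,"fingers":0}
  ]
}}

```text
time_s: 3.48
ee_pos: [0.4725, 0.0111, 0.0796]
eef_rot: [0.547, 3.094, 0.0]
wrist_force: [-2.0, -0.8, 3.8]
finger_gap: 0.001
grasp_force: 2.4
```

{"api": "carry_out", "payload": {
  "rows": [
    {"x":0,"y":0,"z":1,"ax":0,"ay":0,"az":0,"fingers":0},
    {"x":0,"y":0,"z":0,"ax":0,"ay":0,"az":0,"fingers":0},
    {"x":0,"y":0,"z":0,"ax":0,"ay":0,"az":0,"fingers":0}
  ]
}}

```text
time_s: 3.73
ee_pos: [0.4719, 0.0111, 0.0784]
eef_rot: [-0.546, -3.093, 0.0]
wrist_force: [-4.5, -0.4, 6.7]
finger_gap: 0.0
grasp_force: 3.3
```

{"api": "carry_out", "payload": {
  "rows": [
    {"x":0,"y":0,"z":1,"ax":0,"ay":0,"az":0,"fingers":0},
    {"x":0,"y":0,"z":0,"ax":0,"ay":0,"az":0,"fingers":0},
    {"x":0,"y":0,"z":0,"ax":0,"ay":0,"az":0,"fingers":0}
  ]
}}

```text
time_s: 3.98
ee_pos: [0.4713, 0.0111, 0.0773]
eef_rot: [-0.546, -3.092, 0.001]
wrist_force: [-4.8, 0.3, 8.3]
finger_gap: -0.001
grasp_force: 3.8
```

{"api": "carry_out", "payload": {
  "rows": [
    {"x":0,"y":0,"z":1,"ax":0,"ay":0,"az":0,"fingers":0},
    {"x":0,"y":0,"z":0,"ax":0,"ay":0,"az":0,"fingers":0},
    {"x":0,"y":0,"z":0,"ax":0,"ay":0,"az":0,"fingers":0}
  ]
}}

```text
time_s: 4.23
ee_pos: [0.4708, 0.0111, 0.0762]
eef_rot: [-0.546, -3.091, 0.001]
wrist_force: [-5.5, -0.5, 9.0]
finger_gap: -0.001
grasp_force: 4.2
```

{"api": "carry_out", "payload": {
  "rows": [
    {"x":2.3,"y":-0.8,"z":1,"ax":0,"ay":0,"az":0,"fingers":0},
    {"x":0,"y":0,"z":0,"ax":0,"ay":0,"az":0,"fingers":0},
    {"x":0,"y":0,"z":0,"ax":0,"ay":0,"az":0,"fingers":0}
  ]
}}

```text
time_s: 4.48
ee_pos: [0.4703, 0.0111, 0.0756]
eef_rot: [0.547, 3.093, -0.0]
wrist_force: [-1.7, -1.0, 5.5]
finger_gap: -0.004
grasp_force: 2.9
```

{"api": "carry_out", "payload": {
  "rows": [
    {"x":0.5,"y":-0.2,"z":1,"ax":0,"ay":0,"az":0,"fingers":0},
    {"x":0,"y":0,"z":0,"ax":0,"ay":0,"az":0,"fingers":0},
    {"x":0,"y":0,"z":0,"ax":0,"ay":0,"az":0,"fingers":0}
  ]
}}

```text
time_s: 4.73
ee_pos: [0.4699, 0.0111, 0.0749]
eef_rot: [0.547, 3.093, 0.0]
wrist_force: [-2.9, -0.4, 8.4]
finger_gap: 0.0
grasp_force: 4.3
```

{"api": "carry_out", "payload": {
  "rows": [
    {"x":0.5,"y":-0.2,"z":1,"ax":0,"ay":0,"az":0,"fingers":0},
    {"x":0,"y":0,"z":0,"ax":0,"ay":0,"az":0,"fingers":0},
    {"x":0,"y":0,"z":0,"ax":0,"ay":0,"az":0,"fingers":0}
  ]
}}

```text
time_s: 4.98
ee_pos: [0.4697, 0.0111, 0.0744]
eef_rot: [0.546, 3.092, 0.0]
wrist_force: [-4.1, -1.2, 13.7]
finger_gap: 0.004
grasp_force: 6.4
```

{"api": "carry_out", "payload": {
  "rows": [
    {"x":2.3,"y":-0.3,"z":0,"ax":0,"ay":0,"az":0,"fingers":0},
    {"x":0,"y":0,"z":0,"ax":0,"ay":0,"az":0,"fingers":0},
    {"x":0,"y":0,"z":0,"ax":0,"ay":0,"az":0,"fingers":0}
  ]
}}

```text
time_s: 5.23
ee_pos: [0.4693, 0.0113, 0.0747]
eef_rot: [0.546, 3.089, -0.0]
wrist_force: [2.4, -1.3, 7.9]
finger_gap: -0.002
grasp_force: 3.8
```

{"api": "carry_out", "payload": {
  "rows": [
    {"x":0.4,"y":-0.2,"z":1,"ax":0,"ay":0,"az":0,"fingers":0},
    {"x":0,"y":0,"z":0,"ax":0,"ay":0,"az":0,"fingers":0},
    {"x":0,"y":0,"z":0,"ax":0,"ay":0,"az":0,"fingers":0}
  ]
}}

```text
time_s: 5.48
ee_pos: [0.469, 0.0113, 0.0741]
eef_rot: [0.546, 3.089, 0.0]
wrist_force: [-0.6, -1.8, 11.9]
finger_gap: -0.001
grasp_force: 6.1
```

{"api": "carry_out", "payload": {
  "rows": [
    {"x":0.4,"y":-0.2,"z":1,"ax":0,"ay":0,"az":0,"fingers":0},
    {"x":0,"y":0,"z":0,"ax":0,"ay":0,"az":0,"fingers":0},
    {"x":0,"y":0,"z":0,"ax":0,"ay":0,"az":0,"fingers":0}
  ]
}}

```text
time_s: 5.73
ee_pos: [0.4688, 0.0113, 0.0735]
eef_rot: [0.546, 3.088, 0.001]
wrist_force: [-1.8, -0.7, 17.7]
finger_gap: 0.004
grasp_force: 8.3
```

Effective tipping force is about 5.5 N. The top sits at about 79.7 mm unpressed and first touch comes at about 75.1 mm, so the gap is about 4.6 mm. Adding 0.9 mm of preload makes about 5.5 mm, or roughly 248°. I'll rise, open, and wind the wrist back 136° for one long turn.

{"api": "carry_out", "payload": {
  "rows": [
    {"x":0,"y":0,"z":-15,"ax":0,"ay":0,"az":0,"fingers":0},
    {"x":0,"y":0,"z":-32,"ax":0,"ay":0,"az":0,"fingers":85},
    {"x":0,"y":0,"z":0,"ax":0,"ay":0,"az":-7,"fingers":85},
    {"x":0,"y":0,"z":0,"ax":0,"ay":0,"az":-7,"fingers":85},
    {"x":0,"y":0,"z":0,"ax":0,"ay":0,"az":-7,"fingers":85},
    {"x":0,"y":0,"z":0,"ax":0,"ay":0,"az":-7,"fingers":85},
    {"x":0,"y":0,"z":0,"ax":0,"ay":0,"az":-7,"fingers":85},
    {"x":0,"y":0,"z":0,"ax":0,"ay":0,"az":-7,"fingers":85},
    {"x":0,"y":0,"z":0,"ax":0,"ay":0,"az":-7,"fingers":85},
    {"x":0,"y":0,"z":0,"ax":0,"ay":0,"az":-7,"fingers":85}
  ]
}}

```text
time_s: 6.57
ee_pos: [0.4659, 0.0116, 0.1181]
eef_rot: [0.979, -2.985, -0.0]
wrist_force: [0.8, -0.3, 1.0]
finger_gap: 0.998
grasp_force: 0.0
```

{"api": "carry_out", "payload": {
  "rows": [
    {"x":0,"y":0,"z":0,"ax":0,"ay":0,"az":-7,"fingers":85},
    {"x":0,"y":0,"z":0,"ax":0,"ay":0,"az":-7,"fingers":85},
    {"x":0,"y":0,"z":0,"ax":0,"ay":0,"az":-7,"fingers":85},
    {"x":0,"y":0,"z":0,"ax":0,"ay":0,"az":-7,"fingers":85},
    {"x":0,"y":0,"z":0,"ax":0,"ay":0,"az":-7,"fingers":85},
    {"x":0,"y":0,"z":0,"ax":0,"ay":0,"az":-7,"fingers":85},
    {"x":0,"y":0,"z":0,"ax":0,"ay":0,"az":-7,"fingers":85},
    {"x":0,"y":0,"z":0,"ax":0,"ay":0,"az":-7,"fingers":85},
    {"x":0,"y":0,"z":0,"ax":0,"ay":0,"az":-7,"fingers":85},
    {"x":0,"y":0,"z":0,"ax":0,"ay":0,"az":-7,"fingers":85}
  ]
}}

```text
time_s: 7.4
ee_pos: [0.4659, 0.0116, 0.1181]
eef_rot: [-2.514, 1.884, 0.0]
wrist_force: [0.4, -0.1, -0.6]
finger_gap: 0.994
grasp_force: 0.0
```

{"api": "carry_out", "payload": {
  "rows": [
    {"x":0,"y":0,"z":0,"ax":0,"ay":0,"az":-7,"fingers":85},
    {"x":0,"y":0,"z":0,"ax":0,"ay":0,"az":-4,"fingers":70},
    {"x":0,"y":0,"z":0,"ax":0,"ay":0,"az":0,"fingers":70},
    {"x":0,"y":0,"z":0,"ax":0,"ay":0,"az":0,"fingers":70}
  ]
}}

```text
time_s: 7.73
ee_pos: [0.4659, 0.0116, 0.1181]
eef_rot: [2.676, -1.645, -0.0]
wrist_force: [0.8, 0.8, 0.3]
finger_gap: 0.819
grasp_force: 0.0
```

Run:
```python
from h import *
s=robot.read_state();print(s["time_s"],s["q"].round(3),s["ee_pos"],s["wrist_force"],s["finger_gap"]);print(delta([.4735,.0115,.05]))
m=robot.camera_model("wrist");T=np.eye(4);T[:3,:3]=R.from_rotvec(s["eef_rot"]).as_matrix();T[:3,3]=s["ee_pos"]
C=T@np.array(m["mount"]);K=np.array(m["camera_matrix"])
c=np.linalg.inv(C)@[.4735,.0115,.08,1];p=K@c[:3];print(p/p[2])
w=robot.capture("wrist");b=robot.capture("top")[90:260,180:350]
cv2.imwrite("pics/w2.png",np.hstack([w[:,:,::-1][:, 100:400],cv2.resize(b[:,:,::-1],(384,384),interpolation=cv2.INTER_CUBIC)]))
```

```text
7.7333 [ 0.025  0.145 -0.534  0.892  0.    -2.014] [0.46588788 0.01155638 0.1181429 ] [0.7972353  0.81423962 0.2618066 ] 0.8188915591233981
[ 3.5 -6.8 68.1]
[243.47766108 219.70269197   1.        ]
```

View pics/w2.png

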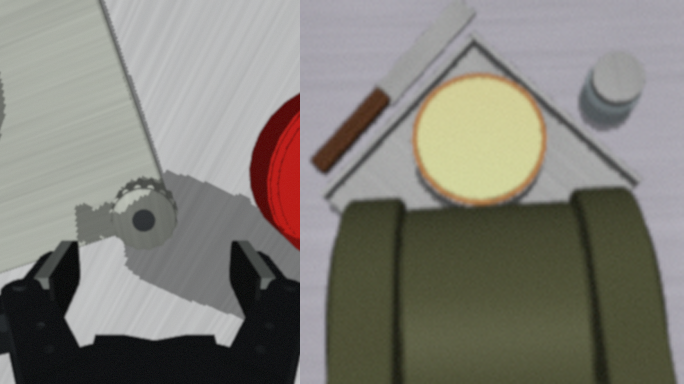

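Left: the hub at wrist pixel (243,220) matches the prediction of (243.5,219.7). Right: cake, knife and jar are unmoved. I'll descend and grip.

{"api": "carry_out", "payload": {
  "rows": [
    {"x":3.5,"y":-6.8,"z":0,"ax":0,"ay":0,"az":0,"fingers":70},
    {"x":0,"y":0,"z":15,"ax":0,"ay":0,"az":0,"fingers":70},
    {"x":0,"y":0,"z":20,"ax":0,"ay":0,"az":0,"fingers":70},
    {"x":0,"y":0,"z":20,"ax":0,"ay":0,"az":0,"fingers":70},
    {"x":0,"y":0,"z":13,"ax":0,"ay":0,"az":0,"fingers":70},
    {"x":0,"y":0,"z":0,"ax":0,"ay":0,"az":0,"fingers":70},
    {"x":0,"y":0,"z":0,"ax":0,"ay":0,"az":0,"fingers":70}
  ]
}}

```text
time_s: 8.42
ee_pos: [0.4733, 0.0115, 0.0499]
eef_rot: [2.677, -1.643, -0.002]
wrist_force: [-0.1, -0.5, -1.0]
finger_gap: 0.817
grasp_force: 0.0
```

{"api": "carry_out", "payload": {
  "rows": [
    {"x":0,"y":0,"z":0,"ax":0,"ay":0,"az":0,"fingers":46},
    {"x":0,"y":0,"z":0,"ax":0,"ay":0,"az":0,"fingers":44},
    {"x":0,"y":0,"z":0,"ax":0,"ay":0,"az":0,"fingers":42},
    {"x":0,"y":0,"z":0,"ax":0,"ay":0,"az":0,"fingers":40},
    {"x":0,"y":0,"z":0,"ax":0,"ay":0,"az":0,"fingers":35},
    {"x":0,"y":0,"z":0,"ax":0,"ay":0,"az":0,"fingers":30},
    {"x":0,"y":0,"z":0,"ax":0,"ay":0,"az":0,"fingers":30},
    {"x":0,"y":0,"z":0,"ax":0,"ay":0,"az":0,"fingers":30}
  ],
  "squeeze": 40
}}

```text
time_s: 9.08
ee_pos: [0.4734, 0.0113, 0.0507]
eef_rot: [2.678, -1.643, 0.001]
wrist_force: [-3.2, -1.1, 5.4]
finger_gap: 0.454
grasp_force: 40.0
```

Gripped at about 39 mm. I'll relieve the small push-down and start turning clockwise (+az).

{"api": "carry_out", "payload": {
  "rows": [
    {"x":0,"y":0,"z":-0.8,"ax":0,"ay":0,"az":0,"fingers":30},
    {"x":0,"y":0,"z":0,"ax":0,"ay":0,"az":6,"fingers":30},
    {"x":0,"y":0,"z":0,"ax":0,"ay":0,"az":6,"fingers":30},
    {"x":0,"y":0,"z":0,"ax":0,"ay":0,"az":6,"fingers":30},
    {"x":0,"y":0,"z":0,"ax":0,"ay":0,"az":6,"fingers":30},
    {"x":0,"y":0,"z":0,"ax":0,"ay":0,"az":6,"fingers":30},
    {"x":0,"y":0,"z":0,"ax":0,"ay":0,"az":6,"fingers":30},
    {"x":0,"y":0,"z":0,"ax":0,"ay":0,"az":6,"fingers":30},
    {"x":0,"y":0,"z":0,"ax":0,"ay":0,"az":6,"fingers":30},
    {"x":0,"y":0,"z":0,"ax":0,"ay":0,"az":0,"fingers":30}
  ]
}}

```text
time_s: 9.92
ee_pos: [0.4733, 0.0113, 0.0512]
eef_rot: [1.775, -2.592, 0.0]
wrist_force: [-2.6, -1.5, 3.2]
finger_gap: 0.45
grasp_force: 42.0
```

Run:
```python
from h import *
s=robot.read_state();print(s["time_s"],s["q"].round(3),s["ee_pos"],s["wrist_force"],s["torque"],s["grasp_force"])
```

```text
9.9167 [ 0.024  0.235 -0.6    0.736 -0.    -1.177] [0.47332506 0.01128555 0.05120505] [-2.64757291 -1.54102718  3.19370727] [-0.35279226  0.49855664 -0.07058731] 42.04102098941803
```

{"api": "carry_out", "payload": {
  "rows": [
    {"x":0,"y":0,"z":0,"ax":0,"ay":0,"az":6.4,"fingers":30},
    {"x":0,"y":0,"z":0,"ax":0,"ay":0,"az":6.4,"fingers":30},
    {"x":0,"y":0,"z":0,"ax":0,"ay":0,"az":6.4,"fingers":30},
    {"x":0,"y":0,"z":0,"ax":0,"ay":0,"az":6.4,"fingers":30},
    {"x":0,"y":0,"z":0,"ax":0,"ay":0,"az":6.4,"fingers":30},
    {"x":0,"y":0,"z":0,"ax":0,"ay":0,"az":6.4,"fingers":30},
    {"x":0,"y":0,"z":0,"ax":0,"ay":0,"az":6.4,"fingers":30},
    {"x":0,"y":0,"z":0,"ax":0,"ay":0,"az":6.4,"fingers":30},
    {"x":0,"y":0,"z":0,"ax":0,"ay":0,"az":6.4,"fingers":30},
    {"x":0,"y":0,"z":0,"ax":0,"ay":0,"az":6.4,"fingers":30}
  ]
}}

```text
time_s: 10.75
ee_pos: [0.4731, 0.0116, 0.0511]
eef_rot: [0.133, -3.138, -0.0]
wrist_force: [-3.4, 0.2, 3.6]
finger_gap: 0.454
grasp_force: 42.1
```

{"api": "carry_out", "payload": {
  "rows": [
    {"x":0,"y":0,"z":0,"ax":0,"ay":0,"az":6.4,"fingers":30},
    {"x":0,"y":0,"z":0,"ax":0,"ay":0,"az":6.4,"fingers":30},
    {"x":0,"y":0,"z":0,"ax":0,"ay":0,"az":6.4,"fingers":30},
    {"x":0,"y":0,"z":0,"ax":0,"ay":0,"az":6.4,"fingers":30},
    {"x":0,"y":0,"z":0,"ax":0,"ay":0,"az":6.4,"fingers":30},
    {"x":0,"y":0,"z":0,"ax":0,"ay":0,"az":6.4,"fingers":30},
    {"x":0,"y":0,"z":0,"ax":0,"ay":0,"az":6.4,"fingers":30},
    {"x":0,"y":0,"z":0,"ax":0,"ay":0,"az":6.4,"fingers":30},
    {"x":0,"y":0,"z":0,"ax":0,"ay":0,"az":6.4,"fingers":30},
    {"x":0,"y":0,"z":0,"ax":0,"ay":0,"az":6.4,"fingers":30}
  ]
}}

```text
time_s: 11.58
ee_pos: [0.4732, 0.0119, 0.0512]
eef_rot: [-1.55, -2.732, -0.001]
wrist_force: [-2.4, -0.3, 2.5]
finger_gap: 0.454
grasp_force: 42.0
```

{"api": "carry_out", "payload": {
  "rows": [
    {"x":0,"y":0,"z":0,"ax":0,"ay":0,"az":6.4,"fingers":30},
    {"x":0,"y":0,"z":0,"ax":0,"ay":0,"az":6.4,"fingers":30},
    {"x":0,"y":0,"z":0,"ax":0,"ay":0,"az":6.4,"fingers":30},
    {"x":0,"y":0,"z":0,"ax":0,"ay":0,"az":6.4,"fingers":30},
    {"x":0,"y":0,"z":0,"ax":0,"ay":0,"az":6.4,"fingers":30},
    {"x":0,"y":0,"z":0,"ax":0,"ay":0,"az":6.4,"fingers":30},
    {"x":0,"y":0,"z":0,"ax":0,"ay":0,"az":6.4,"fingers":30},
    {"x":0,"y":0,"z":0,"ax":0,"ay":0,"az":6.4,"fingers":30},
    {"x":0,"y":0,"z":0,"ax":0,"ay":0,"az":0,"fingers":30},
    {"x":0,"y":0,"z":0,"ax":0,"ay":0,"az":0,"fingers":30}
  ]
}}

```text
time_s: 12.42
ee_pos: [0.4736, 0.0119, 0.0512]
eef_rot: [-2.572, -1.803, -0.001]
wrist_force: [-2.0, 1.5, 3.1]
finger_gap: 0.457
grasp_force: 42.0
```

Run:
```python
from h import *
s=robot.read_state();print(s["time_s"],s["q"].round(3),s["ee_pos"],s["wrist_force"],s["torque"],s["grasp_force"],np.degrees(s["q"][5]+2.014))
```

```text
12.4167 [ 2.400e-02  2.350e-01 -6.000e-01  7.360e-01  1.000e-03  1.944e+00] [0.47355065 0.01191526 0.05119634] [-1.97085935  1.52229021  3.10905235] [ 0.28004708  0.383627   -0.05494545] 42.015597224235535 226.75198015297636
```

226.8° turned (about 5.0 mm of screw). I'll let go and press-test before the last bit.

{"api": "carry_out", "payload": {
  "rows": [
    {"x":0,"y":0,"z":0,"ax":0,"ay":0,"az":0,"fingers":42},
    {"x":0,"y":0,"z":0,"ax":0,"ay":0,"az":0,"fingers":70},
    {"x":0,"y":0,"z":0,"ax":0,"ay":0,"az":0,"fingers":70},
    {"x":0,"y":0,"z":0,"ax":0,"ay":0,"az":0,"fingers":70},
    {"x":0,"y":0,"z":-20,"ax":0,"ay":0,"az":0,"fingers":70},
    {"x":0,"y":0,"z":-20,"ax":0,"ay":0,"az":0,"fingers":70},
    {"x":0,"y":0,"z":-10,"ax":0,"ay":0,"az":0,"fingers":0},
    {"x":0,"y":0,"z":0,"ax":0,"ay":0,"az":0,"fingers":0},
    {"x":0,"y":0,"z":0,"ax":0,"ay":0,"az":0,"fingers":0},
    {"x":0,"y":0,"z":0,"ax":0,"ay":0,"az":0,"fingers":0}
  ]
}}

```text
time_s: 13.25
ee_pos: [0.473, 0.0115, 0.1003]
eef_rot: [-2.577, -1.796, 0.001]
wrist_force: [0.2, 0.5, -0.5]
finger_gap: 0.253
grasp_force: 0.0
```

{"api": "carry_out", "payload": {
  "rows": [
    {"x":0,"y":0,"z":10,"ax":0,"ay":0,"az":0,"fingers":0},
    {"x":0,"y":0,"z":7,"ax":0,"ay":0,"az":0,"fingers":0},
    {"x":0,"y":0,"z":3,"ax":0,"ay":0,"az":0,"fingers":0},
    {"x":0,"y":0,"z":0,"ax":0,"ay":0,"az":0,"fingers":0},
    {"x":0,"y":0,"z":0,"ax":0,"ay":0,"az":0,"fingers":0},
    {"x":0,"y":0,"z":0,"ax":0,"ay":0,"az":0,"fingers":0}
  ]
}}

```text
time_s: 13.75
ee_pos: [0.4728, 0.0115, 0.0802]
eef_rot: [-2.577, -1.796, 0.002]
wrist_force: [-0.3, 0.2, -0.4]
finger_gap: -0.005
grasp_force: 0.0
```

Run:
```python
from h import *
s=robot.read_state();print(s["time_s"],s["ee_pos"],s["wrist_force"],s["finger_gap"]);print(R.from_rotvec(s["eef_rot"]).as_matrix().round(3),delta([.4735,.0115,.0805]))
```

```text
13.75 [0.47282374 0.01149245 0.08020152] [-0.32260937  0.1723786  -0.35605958] -0.0045595258821514726
[[ 0.346  0.938 -0.002]
 [ 0.938 -0.346 -0.   ]
 [-0.001 -0.001 -1.   ]] [ 0.2  0.6 -0.3]
```

{"api": "carry_out", "payload": {
  "rows": [
    {"x":0,"y":0,"z":1,"ax":0,"ay":0,"az":0,"fingers":0},
    {"x":0,"y":0,"z":0,"ax":0,"ay":0,"az":0,"fingers":0},
    {"x":0,"y":0,"z":0,"ax":0,"ay":0,"az":0,"fingers":0}
  ]
}}

```text
time_s: 14.0
ee_pos: [0.4731, 0.0115, 0.0799]
eef_rot: [-2.577, -1.796, 0.001]
wrist_force: [-2.6, 0.1, 4.3]
finger_gap: 0.001
grasp_force: 1.8
```

{"api": "carry_out", "payload": {
  "rows": [
    {"x":-0.1,"y":-0.3,"z":1,"ax":0,"ay":0,"az":0,"fingers":0},
    {"x":0,"y":0,"z":0,"ax":0,"ay":0,"az":0,"fingers":0},
    {"x":0,"y":0,"z":0,"ax":0,"ay":0,"az":0,"fingers":0}
  ]
}}

```text
time_s: 14.25
ee_pos: [0.4729, 0.0115, 0.0794]
eef_rot: [-2.577, -1.796, 0.0]
wrist_force: [-4.0, 0.0, 7.6]
finger_gap: -0.001
grasp_force: 4.4
```

{"api": "carry_out", "payload": {
  "rows": [
    {"x":-0.1,"y":-0.4,"z":1,"ax":0,"ay":0,"az":0,"fingers":0},
    {"x":0,"y":0,"z":0,"ax":0,"ay":0,"az":0,"fingers":0},
    {"x":0,"y":0,"z":0,"ax":0,"ay":0,"az":0,"fingers":0}
  ]
}}

```text
time_s: 14.5
ee_pos: [0.4727, 0.0115, 0.0789]
eef_rot: [2.577, 1.796, 0.0]
wrist_force: [-5.7, 0.1, 14.2]
finger_gap: -0.001
grasp_force: 6.8
```

{"api": "carry_out", "payload": {
  "rows": [
    {"x":-0.1,"y":-0.4,"z":1,"ax":0,"ay":0,"az":0,"fingers":0},
    {"x":0,"y":0,"z":0,"ax":0,"ay":0,"az":0,"fingers":0},
    {"x":0,"y":0,"z":0,"ax":0,"ay":0,"az":0,"fingers":0}
  ]
}}

```text
time_s: 14.75
ee_pos: [0.4724, 0.0115, 0.0784]
eef_rot: [2.577, 1.796, 0.001]
wrist_force: [-6.9, -0.0, 18.6]
finger_gap: -0.003
grasp_force: 9.1
```

{"api": "carry_out", "payload": {
  "rows": [
    {"x":-0.1,"y":-0.4,"z":1,"ax":0,"ay":0,"az":0,"fingers":0},
    {"x":0,"y":0,"z":0,"ax":0,"ay":0,"az":0,"fingers":0},
    {"x":0,"y":0,"z":0,"ax":0,"ay":0,"az":0,"fingers":0}
  ]
}}

```text
time_s: 15.0
ee_pos: [0.4722, 0.0115, 0.0778]
eef_rot: [2.577, 1.796, 0.001]
wrist_force: [-7.6, -1.1, 22.7]
finger_gap: -0.001
grasp_force: 11.4
```

First touch, by extrapolation, is now at about 79.65 mm. The shift is about 4.6 mm, so we are essentially at first touch (some turn was lost to windup or slip). About 50–55° more is needed. I'll wind back and regrip.

{"api": "carry_out", "payload": {
  "rows": [
    {"x":0,"y":0,"z":-25,"ax":0,"ay":0,"az":0,"fingers":0},
    {"x":0,"y":0,"z":-5,"ax":0,"ay":0,"az":-7,"fingers":70},
    {"x":0,"y":0,"z":0,"ax":0,"ay":0,"az":-7,"fingers":70},
    {"x":0,"y":0,"z":0,"ax":0,"ay":0,"az":-7,"fingers":70},
    {"x":0,"y":0,"z":0,"ax":0,"ay":0,"az":-7,"fingers":70},
    {"x":0,"y":0,"z":0,"ax":0,"ay":0,"az":-7,"fingers":70},
    {"x":0,"y":0,"z":0,"ax":0,"ay":0,"az":-7,"fingers":70},
    {"x":0,"y":0,"z":0,"ax":0,"ay":0,"az":-7,"fingers":70},
    {"x":0,"y":0,"z":0,"ax":0,"ay":0,"az":-7,"fingers":70},
    {"x":0,"y":0,"z":0,"ax":0,"ay":0,"az":0,"fingers":70}
  ]
}}

```text
time_s: 15.83
ee_pos: [0.4721, 0.0117, 0.1058]
eef_rot: [1.428, 2.798, 0.0]
wrist_force: [-0.5, 0.5, -0.1]
finger_gap: 0.82
grasp_force: 0.0
```

Run:
```python
from h import *
s=robot.read_state();print(s["time_s"],s["q"].round(3),s["ee_pos"],s["wrist_force"],s["finger_gap"]);print(delta([.4733,.0115,.05]))
```

```text
15.8333 [ 0.025  0.168 -0.537  0.865  0.     0.968] [0.47209756 0.01166202 0.10584715] [-0.50643853  0.53604566 -0.11294155] 0.8201761715003029
[-0.8  0.9 55.8]
```

{"api": "carry_out", "payload": {
  "rows": [
    {"x":-0.8,"y":0.9,"z":10,"ax":0,"ay":0,"az":0,"fingers":70},
    {"x":0,"y":0,"z":20,"ax":0,"ay":0,"az":0,"fingers":70},
    {"x":0,"y":0,"z":16,"ax":0,"ay":0,"az":0,"fingers":70},
    {"x":0,"y":0,"z":9,"ax":0,"ay":0,"az":0,"fingers":60},
    {"x":0,"y":0,"z":0,"ax":0,"ay":0,"az":0,"fingers":46},
    {"x":0,"y":0,"z":0,"ax":0,"ay":0,"az":0,"fingers":42},
    {"x":0,"y":0,"z":0,"ax":0,"ay":0,"az":0,"fingers":38},
    {"x":0,"y":0,"z":0,"ax":0,"ay":0,"az":0,"fingers":30},
    {"x":0,"y":0,"z":0,"ax":0,"ay":0,"az":0,"fingers":30},
    {"x":0,"y":0,"z":-0.8,"ax":0,"ay":0,"az":0,"fingers":30}
  ],
  "squeeze": 55
}}

```text
time_s: 16.67
ee_pos: [0.4732, 0.0117, 0.0517]
eef_rot: [1.432, 2.796, 0.0]
wrist_force: [3.7, 0.5, -16.6]
finger_gap: 0.45
grasp_force: 56.9
```

{"api": "carry_out", "payload": {
  "rows": [
    {"x":0,"y":0,"z":0,"ax":0,"ay":0,"az":6,"fingers":30},
    {"x":0,"y":0,"z":0,"ax":0,"ay":0,"az":6,"fingers":30},
    {"x":0,"y":0,"z":0,"ax":0,"ay":0,"az":6,"fingers":30},
    {"x":0,"y":0,"z":0,"ax":0,"ay":0,"az":6,"fingers":30},
    {"x":0,"y":0,"z":0,"ax":0,"ay":0,"az":6,"fingers":30},
    {"x":0,"y":0,"z":0,"ax":0,"ay":0,"az":6,"fingers":30},
    {"x":0,"y":0,"z":0,"ax":0,"ay":0,"az":6,"fingers":30},
    {"x":0,"y":0,"z":0,"ax":0,"ay":0,"az":6,"fingers":30},
    {"x":0,"y":0,"z":0,"ax":0,"ay":0,"az":4,"fingers":30},
    {"x":0,"y":0,"z":0,"ax":0,"ay":0,"az":0,"fingers":30}
  ]
}}

```text
time_s: 17.5
ee_pos: [0.4734, 0.0112, 0.0517]
eef_rot: [2.514, 1.882, -0.0]
wrist_force: [2.8, -0.4, -12.2]
finger_gap: 0.45
grasp_force: 57.1
```

Run:
```python
from h import *
s=robot.read_state();print(s["time_s"],s["ee_pos"],s["wrist_force"],s["torque"],s["grasp_force"],np.degrees(s["q"][5]-.968))
```

```text
17.5 [0.47335744 0.01121979 0.05169724] [  2.8249117   -0.41842066 -12.22791369] [-0.02763624 -0.48795701 -0.03511681] 57.14038610458374 52.2809327224833
```

{"api": "carry_out", "payload": {
  "rows": [
    {"x":0,"y":0,"z":0.8,"ax":0,"ay":0,"az":0,"fingers":30},
    {"x":0,"y":0,"z":0.5,"ax":0,"ay":0,"az":0,"fingers":30},
    {"x":0,"y":0,"z":0,"ax":0,"ay":0,"az":0,"fingers":42},
    {"x":0,"y":0,"z":0,"ax":0,"ay":0,"az":0,"fingers":65},
    {"x":0,"y":0,"z":0,"ax":0,"ay":0,"az":0,"fingers":65},
    {"x":0,"y":0,"z":0,"ax":0,"ay":0,"az":0,"fingers":65},
    {"x":0,"y":0,"z":-20,"ax":0,"ay":0,"az":0,"fingers":65},
    {"x":0,"y":0,"z":-20,"ax":0,"ay":0,"az":0,"fingers":65},
    {"x":0,"y":0,"z":-10,"ax":0,"ay":0,"az":0,"fingers":0},
    {"x":0,"y":0,"z":0,"ax":0,"ay":0,"az":0,"fingers":0}
  ]
}}

```text
time_s: 18.33
ee_pos: [0.4753, 0.0116, 0.1029]
eef_rot: [2.511, 1.884, 0.006]
wrist_force: [0.3, -0.1, -0.0]
finger_gap: 0.489
grasp_force: 0.0
```

{"api": "carry_out", "payload": {
  "rows": [
    {"x":0,"y":0,"z":0,"ax":0,"ay":0,"az":0,"fingers":0},
    {"x":0,"y":0,"z":0,"ax":0,"ay":0,"az":0,"fingers":0},
    {"x":0,"y":0,"z":0,"ax":0,"ay":0,"az":0,"fingers":0},
    {"x":0,"y":0,"z":8,"ax":0,"ay":0,"az":0,"fingers":0},
    {"x":0,"y":0,"z":6,"ax":0,"ay":0,"az":0,"fingers":0},
    {"x":0,"y":0,"z":2,"ax":0,"ay":0,"az":0,"fingers":0},
    {"x":0,"y":0,"z":0,"ax":0,"ay":0,"az":0,"fingers":0},
    {"x":0,"y":0,"z":0,"ax":0,"ay":0,"az":0,"fingers":0}
  ]
}}

```text
time_s: 19.0
ee_pos: [0.4727, 0.0115, 0.084]
eef_rot: [-2.512, -1.885, 0.001]
wrist_force: [0.3, 0.3, -0.7]
finger_gap: 0.002
grasp_force: 0.0
```

Run:
```python
from h import *
s=robot.read_state();print(s["time_s"],s["ee_pos"],s["wrist_force"],s["finger_gap"]);print(R.from_rotvec(s["eef_rot"]).as_matrix().round(3),delta([.473,.0115,.0805]))
```

```text
19.0 [0.47271153 0.01150226 0.08403895] [ 0.32133709  0.34061099 -0.65663524] 0.0024174764632810134
[[ 0.28   0.96  -0.001]
 [ 0.96  -0.28  -0.   ]
 [-0.    -0.001 -1.   ]] [0.1 0.3 3.5]
```

{"api": "carry_out", "payload": {
  "rows": [
    {"x":0,"y":0,"z":3.4,"ax":0,"ay":0,"az":0,"fingers":0},
    {"x":0,"y":0,"z":0,"ax":0,"ay":0,"az":0,"fingers":0},
    {"x":0,"y":0,"z":0,"ax":0,"ay":0,"az":0,"fingers":0},
    {"x":0,"y":0,"z":0,"ax":0,"ay":0,"az":0,"fingers":0}
  ]
}}

```text
time_s: 19.33
ee_pos: [0.4733, 0.0115, 0.0813]
eef_rot: [2.513, 1.885, 0.0]
wrist_force: [1.0, -0.6, 0.2]
finger_gap: 0.002
grasp_force: 0.0
```

{"api": "carry_out", "payload": {
  "rows": [
    {"x":0,"y":0,"z":1,"ax":0,"ay":0,"az":0,"fingers":0},
    {"x":0,"y":0,"z":0,"ax":0,"ay":0,"az":0,"fingers":0},
    {"x":0,"y":0,"z":0,"ax":0,"ay":0,"az":0,"fingers":0}
  ]
}}

```text
time_s: 19.58
ee_pos: [0.4732, 0.0115, 0.0802]
eef_rot: [2.513, 1.885, 0.0]
wrist_force: [-0.2, -0.9, -0.7]
finger_gap: 0.002
grasp_force: 0.0
```

{"api": "carry_out", "payload": {
  "rows": [
    {"x":-0.1,"y":-0.3,"z":1,"ax":0,"ay":0,"az":0,"fingers":0},
    {"x":0,"y":0,"z":0,"ax":0,"ay":0,"az":0,"fingers":0},
    {"x":0,"y":0,"z":0,"ax":0,"ay":0,"az":0,"fingers":0}
  ]
}}

```text
time_s: 19.83
ee_pos: [0.4733, 0.0115, 0.08]
eef_rot: [2.513, 1.885, 0.001]
wrist_force: [-2.0, -0.4, 7.3]
finger_gap: 0.0
grasp_force: 3.7
```

{"api": "carry_out", "payload": {
  "rows": [
    {"x":-0.1,"y":-0.3,"z":1,"ax":0,"ay":0,"az":0,"fingers":0},
    {"x":0,"y":0,"z":0,"ax":0,"ay":0,"az":0,"fingers":0},
    {"x":0,"y":0,"z":0,"ax":0,"ay":0,"az":0,"fingers":0}
  ]
}}

```text
time_s: 20.08
ee_pos: [0.4732, 0.0115, 0.0797]
eef_rot: [2.512, 1.885, 0.002]
wrist_force: [-5.4, 0.3, 13.7]
finger_gap: 0.001
grasp_force: 7.1
```

{"api": "carry_out", "payload": {
  "rows": [
    {"x":-0.1,"y":-0.4,"z":1,"ax":0,"ay":0,"az":0,"fingers":0},
    {"x":0,"y":0,"z":0,"ax":0,"ay":0,"az":0,"fingers":0},
    {"x":0,"y":0,"z":0,"ax":0,"ay":0,"az":0,"fingers":0}
  ]
}}

```text
time_s: 20.33
ee_pos: [0.473, 0.0115, 0.0792]
eef_rot: [2.512, 1.885, 0.003]
wrist_force: [-5.6, -0.7, 19.9]
finger_gap: 0.002
grasp_force: 9.6
```

{"api": "carry_out", "payload": {
  "rows": [
    {"x":-0.1,"y":-0.4,"z":1,"ax":0,"ay":0,"az":0,"fingers":0},
    {"x":0,"y":0,"z":0,"ax":0,"ay":0,"az":0,"fingers":0},
    {"x":0,"y":0,"z":0,"ax":0,"ay":0,"az":0,"fingers":0}
  ]
}}

```text
time_s: 20.58
ee_pos: [0.4727, 0.0115, 0.0786]
eef_rot: [2.512, 1.884, 0.003]
wrist_force: [-7.3, -0.7, 24.1]
finger_gap: 0.004
grasp_force: 11.9
```

Touch now extrapolates to about 80.55 mm against a resting top at about 79.95 mm, so preload is about 4–5 N. The target is about 6.5 N. One small extra nudge of about 15° centres it.

{"api": "carry_out", "payload": {
  "rows": [
    {"x":0.1,"y":0.9,"z":-25,"ax":0,"ay":0,"az":0,"fingers":0},
    {"x":0,"y":0,"z":-5,"ax":0,"ay":0,"az":0,"fingers":65},
    {"x":0,"y":0,"z":0,"ax":0,"ay":0,"az":0,"fingers":65},
    {"x":0,"y":0,"z":0,"ax":0,"ay":0,"az":0,"fingers":65},
    {"x":0,"y":0,"z":0,"ax":0,"ay":0,"az":0,"fingers":65}
  ]
}}

```text
time_s: 21.0
ee_pos: [0.472, 0.0114, 0.1054]
eef_rot: [-2.512, -1.885, 0.001]
wrist_force: [-0.2, -0.8, 0.3]
finger_gap: 0.567
grasp_force: 0.0
```

Run:
```python
from h import *
s=robot.read_state();print(s["time_s"],s["q"].round(3),s["ee_pos"],s["wrist_force"],s["finger_gap"]);print(delta([.4733,.0115,.0505]))
```

```text
21.0 [ 0.024  0.17  -0.537  0.866  0.     1.878] [0.47200969 0.01138077 0.10542966] [-0.2145762  -0.77625019  0.34706374] 0.566767964989486
[ 0.5  1.3 54.9]
```

{"api": "carry_out", "payload": {
  "rows": [
    {"x":0.5,"y":1.3,"z":10,"ax":0,"ay":0,"az":0,"fingers":65},
    {"x":0,"y":0,"z":20,"ax":0,"ay":0,"az":0,"fingers":65},
    {"x":0,"y":0,"z":16,"ax":0,"ay":0,"az":0,"fingers":65},
    {"x":0,"y":0,"z":9,"ax":0,"ay":0,"az":0,"fingers":60},
    {"x":0,"y":0,"z":0,"ax":0,"ay":0,"az":0,"fingers":46},
    {"x":0,"y":0,"z":0,"ax":0,"ay":0,"az":0,"fingers":42},
    {"x":0,"y":0,"z":0,"ax":0,"ay":0,"az":0,"fingers":38},
    {"x":0,"y":0,"z":0,"ax":0,"ay":0,"az":0,"fingers":30},
    {"x":0,"y":0,"z":0,"ax":0,"ay":0,"az":0,"fingers":30},
    {"x":0,"y":0,"z":0,"ax":0,"ay":0,"az":0,"fingers":30}
  ],
  "squeeze": 45
}}

```text
time_s: 21.83
ee_pos: [0.4736, 0.0114, 0.051]
eef_rot: [-2.513, -1.885, 0.001]
wrist_force: [0.4, -0.8, -9.2]
finger_gap: 0.452
grasp_force: 46.2
```

{"api": "carry_out", "payload": {
  "rows": [
    {"x":0,"y":0,"z":0,"ax":0,"ay":0,"az":5,"fingers":30},
    {"x":0,"y":0,"z":0,"ax":0,"ay":0,"az":5,"fingers":30},
    {"x":0,"y":0,"z":0,"ax":0,"ay":0,"az":5,"fingers":30},
    {"x":0,"y":0,"z":0,"ax":0,"ay":0,"az":0,"fingers":30},
    {"x":0,"y":0,"z":0,"ax":0,"ay":0,"az":0,"fingers":30}
  ]
}}

```text
time_s: 22.25
ee_pos: [0.4738, 0.0115, 0.0512]
eef_rot: [-2.736, -1.544, 0.0]
wrist_force: [0.5, -0.0, -8.4]
finger_gap: 0.455
grasp_force: 46.3
```

Run:
```python
from h import *
s=robot.read_state();print(s["time_s"],s["ee_pos"],s["wrist_force"],s["torque"],s["grasp_force"],np.degrees(s["q"][5]-1.878))
```

```text
22.25 [0.47378387 0.01154018 0.05118554] [ 0.52614965 -0.03339389 -8.38189492] [ 0.03755733  0.09388765 -0.06798673] 46.303834319114685 14.902469835061419
```

Releasing and press-testing once more.

{"api": "carry_out", "payload": {
  "rows": [
    {"x":0,"y":0,"z":0.8,"ax":0,"ay":0,"az":0,"fingers":30},
    {"x":0,"y":0,"z":0,"ax":0,"ay":0,"az":0,"fingers":42},
    {"x":0,"y":0,"z":0,"ax":0,"ay":0,"az":0,"fingers":65},
    {"x":0,"y":0,"z":0,"ax":0,"ay":0,"az":0,"fingers":65},
    {"x":0,"y":0,"z":0,"ax":0,"ay":0,"az":0,"fingers":65},
    {"x":0,"y":0,"z":-20,"ax":0,"ay":0,"az":0,"fingers":65},
    {"x":0,"y":0,"z":-20,"ax":0,"ay":0,"az":0,"fingers":65},
    {"x":0,"y":0,"z":-10,"ax":0,"ay":0,"az":0,"fingers":0},
    {"x":0,"y":0,"z":0,"ax":0,"ay":0,"az":0,"fingers":0},
    {"x":0,"y":0,"z":0,"ax":0,"ay":0,"az":0,"fingers":0}
  ]
}}

```text
time_s: 23.08
ee_pos: [0.4747, 0.0115, 0.1007]
eef_rot: [2.737, 1.541, 0.003]
wrist_force: [0.3, 0.6, -0.5]
finger_gap: 0.347
grasp_force: 0.0
```

{"api": "carry_out", "payload": {
  "rows": [
    {"x":0,"y":0,"z":0,"ax":0,"ay":0,"az":0,"fingers":0},
    {"x":0,"y":0,"z":0,"ax":0,"ay":0,"az":0,"fingers":0},
    {"x":0,"y":0,"z":8,"ax":0,"ay":0,"az":0,"fingers":0},
    {"x":0,"y":0,"z":6,"ax":0,"ay":0,"az":0,"fingers":0},
    {"x":0,"y":0,"z":4,"ax":0,"ay":0,"az":0,"fingers":0},
    {"x":0,"y":0,"z":0,"ax":0,"ay":0,"az":0,"fingers":0},
    {"x":0,"y":0,"z":0,"ax":0,"ay":0,"az":0,"fingers":0},
    {"x":0,"y":0,"z":0,"ax":0,"ay":0,"az":0,"fingers":0}
  ]
}}

```text
time_s: 23.75
ee_pos: [0.4739, 0.0115, 0.0823]
eef_rot: [-2.737, -1.541, 0.0]
wrist_force: [0.7, 0.5, -0.2]
finger_gap: -0.002
grasp_force: 0.0
```

{"api": "carry_out", "payload": {
  "rows": [
    {"x":0,"y":0,"z":1,"ax":0,"ay":0,"az":0,"fingers":0},
    {"x":0,"y":0,"z":0,"ax":0,"ay":0,"az":0,"fingers":0},
    {"x":0,"y":0,"z":0,"ax":0,"ay":0,"az":0,"fingers":0}
  ]
}}

```text
time_s: 24.0
ee_pos: [0.4741, 0.0115, 0.0815]
eef_rot: [2.737, 1.541, 0.0]
wrist_force: [-0.5, -0.1, 0.2]
finger_gap: 0.004
grasp_force: 0.0
```

{"api": "carry_out", "payload": {
  "rows": [
    {"x":0,"y":0,"z":1,"ax":0,"ay":0,"az":0,"fingers":0},
    {"x":0,"y":0,"z":0,"ax":0,"ay":0,"az":0,"fingers":0},
    {"x":0,"y":0,"z":0,"ax":0,"ay":0,"az":0,"fingers":0}
  ]
}}

```text
time_s: 24.25
ee_pos: [0.474, 0.0115, 0.0804]
eef_rot: [2.738, 1.541, -0.0]
wrist_force: [-0.3, -0.6, -0.2]
finger_gap: 0.004
grasp_force: 0.0
```

{"api": "carry_out", "payload": {
  "rows": [
    {"x":0,"y":-0.5,"z":1,"ax":0,"ay":0,"az":0,"fingers":0},
    {"x":0,"y":0,"z":0,"ax":0,"ay":0,"az":0,"fingers":0},
    {"x":0,"y":0,"z":0,"ax":0,"ay":0,"az":0,"fingers":0}
  ]
}}

```text
time_s: 24.5
ee_pos: [0.474, 0.0116, 0.08]
eef_rot: [2.737, 1.541, 0.001]
wrist_force: [-1.4, 0.2, 5.8]
finger_gap: 0.002
grasp_force: 2.9
```

{"api": "carry_out", "payload": {
  "rows": [
    {"x":-0.2,"y":-0.5,"z":1,"ax":0,"ay":0,"az":0,"fingers":0},
    {"x":0,"y":0,"z":0,"ax":0,"ay":0,"az":0,"fingers":0},
    {"x":0,"y":0,"z":0,"ax":0,"ay":0,"az":0,"fingers":0}
  ]
}}

```text
time_s: 24.75
ee_pos: [0.474, 0.0116, 0.0799]
eef_rot: [2.736, 1.54, 0.002]
wrist_force: [-2.9, -1.4, 13.2]
finger_gap: 0.002
grasp_force: 6.6
```

{"api": "carry_out", "payload": {
  "rows": [
    {"x":-0.2,"y":-0.5,"z":1,"ax":0,"ay":0,"az":0,"fingers":0},
    {"x":0,"y":0,"z":0,"ax":0,"ay":0,"az":0,"fingers":0},
    {"x":0,"y":0,"z":0,"ax":0,"ay":0,"az":0,"fingers":0}
  ]
}}

```text
time_s: 25.0
ee_pos: [0.4738, 0.0116, 0.0794]
eef_rot: [2.736, 1.54, 0.003]
wrist_force: [-3.9, -2.9, 18.0]
finger_gap: 0.005
grasp_force: 9.1
```

{"api": "carry_out", "payload": {
  "rows": [
    {"x":-0.2,"y":-0.5,"z":1,"ax":0,"ay":0,"az":0,"fingers":0},
    {"x":0,"y":0,"z":0,"ax":0,"ay":0,"az":0,"fingers":0},
    {"x":0,"y":0,"z":0,"ax":0,"ay":0,"az":0,"fingers":0}
  ]
}}

```text
time_s: 25.25
ee_pos: [0.4736, 0.0116, 0.079]
eef_rot: [2.735, 1.54, 0.004]
wrist_force: [-4.7, -1.1, 22.1]
finger_gap: -0.001
grasp_force: 11.4
```

The preload is now about 6.4 N, a threshold of 11.5–12 N against 5.3 N bare, which is right on target. I'll back off and take a final look.

{"api": "carry_out", "payload": {
  "rows": [
    {"x":0,"y":0,"z":-20,"ax":0,"ay":0,"az":0,"fingers":0},
    {"x":0,"y":0,"z":-35,"ax":0,"ay":0,"az":0,"fingers":0},
    {"x":0,"y":0,"z":-35,"ax":0,"ay":0,"az":0,"fingers":0},
    {"x":0,"y":0,"z":-35,"ax":0,"ay":0,"az":0,"fingers":0},
    {"x":0,"y":0,"z":0,"ax":0,"ay":0,"az":0,"fingers":0},
    {"x":0,"y":0,"z":0,"ax":0,"ay":0,"az":0,"fingers":0}
  ]
}}

```text
time_s: 25.75
ee_pos: [0.4738, 0.0121, 0.2036]
eef_rot: [2.736, 1.54, 0.007]
wrist_force: [-0.2, -0.5, -1.5]
finger_gap: 0.002
grasp_force: 0.0
```

Run:
```python
from h import *
s=robot.read_state();print(s["time_s"],s["ee_pos"],s["wrist_force"])
m=robot.camera_model("wrist");T=np.eye(4);T[:3,:3]=R.from_rotvec(s["eef_rot"]).as_matrix();T[:3,3]=s["ee_pos"]
c=np.linalg.inv(T@np.array(m["mount"]))@[.4735,.0115,.08,1];p=np.array(m["camera_matrix"])@c[:3];print(p/p[2])
w=robot.capture("wrist")[:,:,::-1];b=robot.capture("scene")[:,:,::-1][120:320,120:330]
cv2.imwrite("pics/f.png",np.hstack([w[:,80:450],cv2.resize(b,(403,384))]))
```

```text
25.75 [0.47381717 0.01207307 0.20360086] [-0.18438667 -0.50509153 -1.50701011]
[253.84476599 192.98538514   1.        ]
```

View pics/f.png

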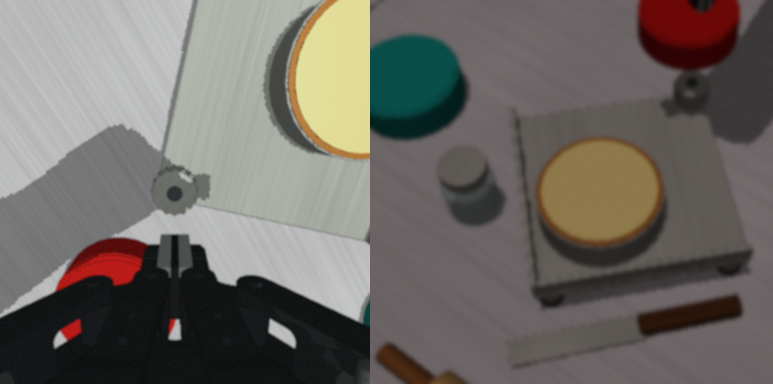

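The hub is at wrist pixel (254,193), exactly as predicted, so the stand hasn't moved. The cake, knife and jar are in place and the arm is clear.

```bash
python3 -c "
from bench import robot
print(robot.hand_in())"
```

```text
the job is handed in; nothing more can be done
None
```

Job handed in at about 26 s: I turned the wheel clockwise about 294° in three steps, and the last press test put the screw foot's load at about 6.4 N (best is about 6.5 N); the final pictures show the stand, cake, knife and jar where they were, with the arm clear, but I got no verdict back.

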